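Raise the counterweighted wheel guard of a tool grinder

TASK

Open the bench tool grinder for a wheel change: with the fingertips push the front bar of its counterweighted wheel guard upwards, past the balance point, so that the guard swings back onto its stop and stays raised by itself. Push it steadily, and do not pinch the bar or fling the guard. Leave the tool bit on the tool rest, the wrench in the tray, and the can and dressing stick on the bench where they are.

Things in the scene. Friction and masses are not known exactly. Their poses are not given: they have to be found in the camera images.
- grinder: white bench tool grinder, fixed, at a new place and turn each time. Origin: on the bench surface. Its x points from its front (operator) side to its back, y to its left, z up. In this frame: tray x -0.175 to 0.195, y -0.18 to 0.24, 45 mm high; motor housing x -0.08 to 0.12, y 0.08 to 0.24, 203 mm high; 125 mm wheel at y 0, axis along y at x -0.015, z 0.115
- hose_top (a point): top of the curved metal coolant hose (15 mm thick) at z 0.285 over the motor housing; it leaves the housing at its top and comes down in front at x -0.08, y 0.10 of the grinder's frame, ending 150 mm above the bench
- tool_rest (a point): middle of the top face of the flat steel tool rest in front of the wheel, 70 mm (grinder's x) by 100 mm (y), 110 mm above the bench
- guard (a joint): hinge of the wheel guard (rad), axis along the grinder's y: 0 = closed over the wheel; grows as its front goes up and back; 1.66 = raised, on its rear stop. A tail counterweight takes most of the weight: 2 to 4 N lift it at the bar, none at the balance point, near 1.03 rad. Let go before that, it falls shut; past 1.2 it falls back by itself onto the rear stop (damped, about 1 s) and stays
- guard_pivot (a point): centre of the guard's hinge axis, at x 0.06, y 0, z 0.16 of the grinder's frame; its axes are the grinder's
- guard_bar (a point): middle of the guard's push bar: round steel, 14 mm thick, 110 mm long, along the grinder's y, moving with the guard. Closed: 185 mm in front of the pivot and 30 mm above it, 80 mm above the tool rest. Two flat holders join it 44 mm either side of its middle (80 mm free between). The guard's grey hood, 90 mm wide, stands 20 mm behind it; below and in front it is free
- tool_bit: square steel lathe tool bit, 12 x 12 x 95 mm, lying loose across the tool rest (its length along its own y; origin under its middle); stays there
- spray_can: aluminium can, 54 mm diameter, 140 mm high, standing loose on the bench to the right of the grinder; origin at the centre of its underside; stays there
- flange_wrench: steel wrench about 160 mm long, lying loose on the floor of the grinder's tray (6 mm above the bench), to the right of the wheel, along its own x; stays there
- dressing_stick: dark grey abrasive dressing stick, 24 x 24 x 110 mm, lying loose on the bench to the left of the grinder along its own y; stays there
There are look-alikes about, which are no part of the job. Of the things that look like the spray_can, take the one that is farthest from the robot's base at the start.

How it is judged:
By the outcome, as a careful person would: the job done as asked, in the order asked, and still so for the second after the job is handed in, with the robot touching nothing.
It also fails if it takes over 40 s, if anything falls off the work surface, if the arm or the gripper's body presses on something with over 40 N, if the wrist force passes 120 N, or if a joint passes its speed limit or range.

ROBOT

A 6-joint arm with a two-finger parallel gripper is mounted at the origin on the work surface. World frame = base frame: x ahead of the robot, y to its left, z up, the work surface at z = 0. Lengths are in m, angles in rad, forces in N, time in s.
With the tool pointing down it reaches from about 0.325 to 0.85 m from the base axis. Payload 15.5 kg.
Tool frame: the origin (TCP) lies midway between the tips of the shut fingers; the grasp point (between the pads) lies 19 mm behind it (robot.pinch_z is the distance from the TCP to the grasp point, in m); z points along the fingers, y is the line along which they close (so a half turn about z gives the same grasp; the last joint's range is limited). The gripper opens to 91 mm and grips with 3 to 60 N. Pads are 32 mm wide; open, the fingers measure 118 mm over their backs; the gripper's body (76 mm by 178 mm) begins 60 mm behind the grasp point.
Start: joints at [1.069, 0.494, 1.345, -0, 1.302, -0.096], TCP at [0.247, 0.574, 0.214] pointing down, gripper open.
Joint ranges: [-2.91, 2.91], [-0.82, 2.16], [0.22, 2.67], [-1.22, 4.37], [0.12, 2.79], [-3.08, 3.08]. Speed limits (rad/s): [1.89, 1.89, 2.57, 3.01, 3.01, 3.01].

INTERFACE

Orientations are given as a unit quaternion [x, y, z, w].
In Python, from bench import robot gives the robot as it stands. The module is installed in compiled form; this text tells all that it offers.
- The arm moves only by the shell command python3 -m pendant 'ROWS'. ROWS is JSON, a list that holds one entry, the list of rows, each a list of 5 numbers: the opening, from 0 (shut) to 1 (fully open), then the shift along the world's x, y, z in m, then the turn about the world's z in degrees. In form: [[[grip, dx, dy, dz, yaw], ...]]. A call has 1 to 5 rows; each row shifts and turns the commanded pose from where the row before left it; what a row does not reach is not made up. A row lasts 1/10 s, in which the tool goes at most 50 mm and 8.59 degrees, less where a joint would pass 70% of its speed; a pose out of reach is approached as far as the arm can. A call is refused whole if a number of a shift passes 0.05 or a number of a turn 8.59, either way. A call with a gripper value outside its range is refused whole. The fingers move at their own pace and stop on an object; the grip force is fixed at half the most. Time passes only in rows, so rows that do not move let the fingers close. It gives the time, the measured TCP pose, the force, the opening and the grip force at its end, in the units of the state.
- robot.observe(): the state, without advancing time (a new reading comes with each control period).
- robot.snapshot(name): name is "side" or "top"; returns (picture, depth): 384x512x3 uint8, red, green, blue; 384x512 float32, m along the optical axis (not along the pixel's ray), 0 where there is no reading.
- robot.calibration(name): a dict with "fx", "fy", "cx", "cy" (pixels), "R" (3x3) and "t" (3): a world point X has camera coordinates R X + t. Camera axes: x right, y down, z forward; pixel columns grow to the right and rows downward; lengths in m; the calibration is good to about 2 mm. A picture is of the moment at which its call begins. calibration takes no time and is no camera call.
- robot.job_done(): hands the job in; it is judged then, once.
Trained networks look in the newest picture that a camera, given by its name, has taken for a name from the list of things; names that differ only in an ending like _2 or _b are one class to them, and where a whole thing is asked for, a point or a joint stands for the part that bears it (a point fixed in the world has none). Each returns a list of dicts, best first, with "score" (0 to 1); they miss things now and then, are a little off and sometimes report something else, mostly with a low value. They report only what shows in the picture. A call takes as long as a camera call. They do not tell look-alikes from the thing itself.
- robot.regions_of(query, camera): "mask" (384x512 bool, what is visible of it) and "pixel" ([column, row] in pixels, amid what is visible of it).
- robot.pinpoint(query, camera): "pixel" ([column, row] in pixels: a listed point, or the origin of a listed thing).
The state is a dict: "time_s": time; "joint_pos": joint angles; "qd": joint speeds; "tau": joint torques, N m; "ee_pos": TCP position; "eef_rot": TCP orientation; "ft_force": force on the tool from outside, world axes, zero at the start; "torque": the same for the moment, N m; "grip_width": opening from 0.0 (shut) to 1.0 (fully open); "gripper_force": force on a finger pad.
Only numpy, scipy, OpenCV 4.12 (cv2) and the standard library are available. Lean on these libraries where they do the work, as an engineer would, in place of code of your own. Each camera call takes 0.05 s, during which the arm holds its last target. There are 200 camera calls.

## Working session

There is one attempt and no reset: what is moved stays moved. The work goes in short steps, Python scripts to look and compute and a shell command to move; the robot and the scene stay as the last step left them, time stands still between calls to the robot, and variables do not carry over. Pictures are saved under pics/ and viewed, at most 10 in all, crops included, and the job is handed in when it is done.

```bash
mkdir -p pics; cat > h.py <<'E'
import numpy as np, cv2
from bench import robot
def world(cam,px,d):
    c=robot.calibration(cam);R=np.array(c["R"]);t=np.array(c["t"])
    p=np.array([(px[0]-c["cx"])/c["fx"],(px[1]-c["cy"])/c["fy"],1])*d
    return R.T@(p-t)
def atz(cam,px,z):
    c=robot.calibration(cam);R=np.array(c["R"]);t=np.array(c["t"])
    r=R.T@np.array([(px[0]-c["cx"])/c["fx"],(px[1]-c["cy"])/c["fy"],1]);o=-R.T@t
    return o+r*(z-o[2])/r[2]
def proj(cam,X):
    c=robot.calibration(cam);p=np.array(c["R"])@np.array(X)+np.array(c["t"])
    return np.array([c["fx"]*p[0]/p[2]+c["cx"],c["fy"]*p[1]/p[2]+c["cy"]])
E
python3 - <<'E'
from h import *
np.set_printoptions(precision=3,suppress=True)
for cam in("top","side"):
    im,d=robot.snapshot(cam); cv2.imwrite(f"pics/{cam}0.png",im[:,:,::-1]); np.save(f"{cam}_d.npy",d)
    for q in("guard_bar","guard_pivot","tool_rest","hose_top","grinder","spray_can"):
        for r in robot.pinpoint(q,cam)[:3]:
            u=np.round(r["pixel"]).astype(int); dd=d[min(max(u[1],0),383),min(max(u[0],0),511)]
            z={"guard_bar":.19,"guard_pivot":.16,"tool_rest":.11,"hose_top":.285}.get(q,0)
            print(cam,q,round(r["score"],2),u,world(cam,r["pixel"],dd),atz(cam,r["pixel"],z))
print(robot.observe())
E
```

```text
top guard_bar 0.65 [257 214] [0.479 0.067 0.199] [0.479 0.067 0.19 ]
top guard_pivot 0.61 [265 144] [0.696 0.04  0.008] [0.672 0.043 0.16 ]
top hose_top 0.7 [202 150] [0.637 0.2   0.294] [0.638 0.201 0.285]
top grinder 0.76 [264 176] [0.582 0.048 0.194] [0.599 0.045 0.   ]
top spray_can 0.69 [349 210] [ 0.49  -0.185  0.142] [ 0.491 -0.214  0.   ]
top spray_can 0.67 [379 262] [ 0.344 -0.277  0.098] [ 0.334 -0.303  0.   ]
top spray_can 0.63 [356 248] [ 0.388 -0.202  0.143] [ 0.378 -0.233  0.   ]
side guard_bar 0.9 [241 190] [0.482 0.08  0.195] [0.485 0.085 0.19 ]
side guard_pivot 0.77 [297 181] [0.649 0.012 0.195] [0.672 0.037 0.16 ]
side tool_rest 0.82 [248 214] [0.486 0.047 0.111] [0.487 0.048 0.11 ]
side tool_rest 0.72 [295 181] [0.642 0.012 0.2  ] [0.702 0.077 0.11 ]
side hose_top 0.81 [264 126] [0.653 0.197 0.291] [0.657 0.202 0.285]
side grinder 0.9 [272 217] [0.592 0.059 0.01 ] [0.598 0.065 0.   ]
side grinder 0.42 [262 128] [0.646 0.196 0.288] [0.859 0.483 0.   ]
side spray_can 0.78 [276 343] [ 0.324 -0.32   0.044] [ 0.337 -0.305  0.   ]
side spray_can 0.64 [293 289] [ 0.463 -0.218  0.041] [ 0.48  -0.201  0.   ]
side spray_can 0.63 [272 311] [ 0.338 -0.279  0.141] [ 0.386 -0.222  0.   ]
{'time_s': 0.7, 'joint_pos': array([ 1.07 ,  0.494,  1.345,  0.   ,  1.302, -0.095]), 'qd': array([-0.   , -0.001,  0.002,  0.001,  0.002,  0.001]), 'tau': array([ -0.002, -87.849, -38.221,   0.07 ,   0.044,  -0.   ]), 'ee_pos': array([0.247, 0.574, 0.214]), 'eef_rot': array([0.202, 0.979, 0.   , 0.   ]), 'ft_force': array([0.938, 0.592, 0.728]), 'torque': array([-0.021,  0.078,  0.02 ]), 'gripper_force': 0.0, 'grip_width': 1.0026116187115748}
```

View pics/top0.png

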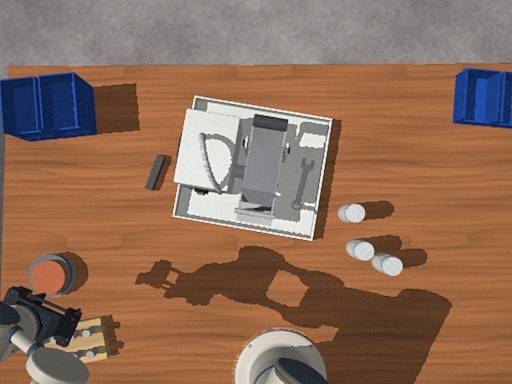

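View pics/side0.png

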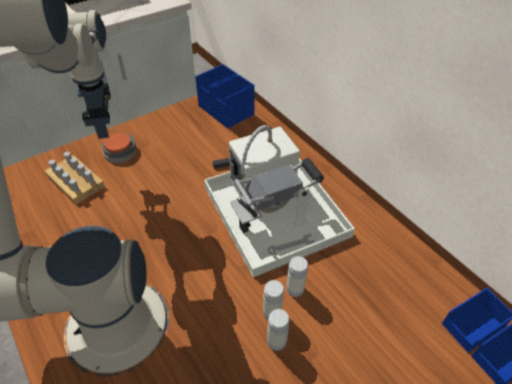

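The top view shows the grinder's front facing the robot and turned slightly. The guard bar is at about (257,214), the hose at (202,150), three cans at (349,210), (356,248) and (379,262), and the stick at (155,172). The side view shows the bar at (241,190) and the tool rest at (248,214).

The guard bar could be confused with:
- the tool rest and tool bit, side (248,214)
- the tray's front rim, top (245,228)
- the hose, top (202,150)

I choose the bar at top (257,214) / side (241,190). The farthest can is top (349,210). Next I'll fit the pose and check it in a crop.

```bash
cat > pose.py <<'E'
from h import *
np.set_printoptions(precision=3,suppress=True)
d=np.load("top_d.npy"); c=robot.calibration("top")
v,u=np.mgrid[90:250,165:345]; dd=d[90:250,165:345]
P=np.stack([(u-c["cx"])/c["fx"]*dd,(v-c["cy"])/c["fy"]*dd,dd],-1).reshape(-1,3)
W=(P-np.array(c["t"]))@np.array(c["R"])
M=W[(W[:,2]>.03)&(W[:,2]<.06)&(dd.ravel()>0)]
ctr,sz,an=cv2.minAreaRect((M[:,:2]*1000).astype(np.float32)); print("rect",ctr,sz,an)
a=np.radians((an+45)%90-45); s=np.array(ctr)/1000
ca,sa=np.cos(a),np.sin(a); R=np.array([[ca,-sa],[sa,ca]])
O=s-R@np.array([.01,.03])
def g2w(p): return np.r_[O+R@np.array(p[:2]),p[2]]
if __name__=="__main__":
    print("yaw deg",np.degrees(a),"O",O)
    for n,p in dict(bar=(-.125,0,.19),pivot=(.06,0,.16),barL=(-.125,.055,.19),barR=(-.125,-.055,.19),hose=(-.08,.1,.15)).items():
        w=g2w(p); print(n,w,"top",proj("top",w),"side",proj("side",w))
    out=[]
    for cam,(x,y) in dict(top=(180,110),side=(190,130)).items():
        im=cv2.imread(f"pics/{cam}0.png")[y:y+130,x:x+130]; im=cv2.resize(im,None,fx=3,fy=3,interpolation=2)
        for p in ((-.125,.055,.19),(-.125,-.055,.19),(.06,0,.16)):
            q=(proj(cam,g2w(p))-[x,y]+.5)*3; cv2.circle(im,tuple(int(k) for k in q),3,(0,0,255),-1)
        out.append(im)
    cv2.imwrite("pics/crop1.png",np.hstack(out))
E
python3 pose.py
```

```text
rect (613.05615234375, 41.09722900390625) (503.10150146484375, 370.51080322265625) 80.11373901367188
yaw deg -9.886260986328127 O [0.598 0.013]
bar [0.475 0.035 0.19 ] top [269.126 216.139] side [247.185 201.117]
pivot [0.657 0.003 0.16 ] top [280.179 149.114] side [299.881 189.13 ]
barL [0.484 0.089 0.19 ] top [248.581 212.601] side [239.816 189.077]
barR [ 0.465 -0.019  0.19 ] top [289.705 219.683] side [254.936 213.782]
hose [0.536 0.126 0.15 ] top [235.426 193.633] side [247.11  184.111]
```

View pics/crop1.png

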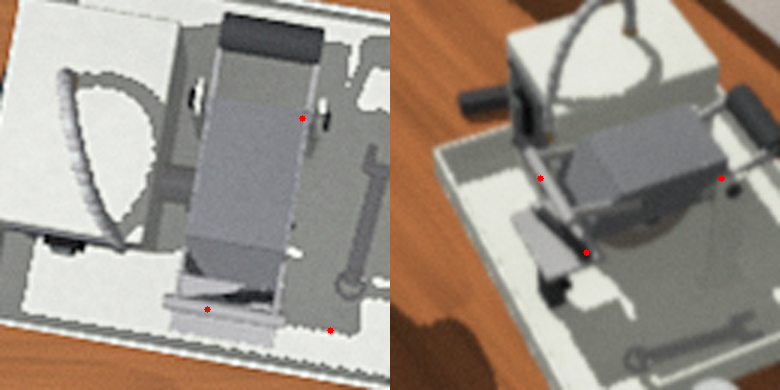

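The red marks are off because a can got into the fit, which came out 503 mm wide instead of 420. The crop shows the real bar from top (235,210) to (274,217), above the tool rest. I'll refit without the can.

```bash
sed -i 's/(dd.ravel()>0)\]/(dd.ravel()>0)\&(u.ravel()<336)]/; s/crop1/crop2/' pose.py; python3 pose.py
python3 - <<'E'
from h import *
np.set_printoptions(precision=3,suppress=True)
for p in ((235.5,210.5),(274,217.3)): print(atz("top",p,.19))
for cam in ("top","side"):
  d=np.load(cam+"_d.npy"); print(d.shape)
E
```

```text
rect (620.0647583007812, 81.31173706054688) (421.46014404296875, 370.51080322265625) 80.1137466430664
yaw deg -9.886253356933594 O [0.605 0.053]
bar [0.482 0.075 0.19 ] top [253.874 213.513] side [241.681 192.124]
pivot [0.664 0.043 0.16 ] top [265.421 146.613] side [293.764 180.841]
barL [0.491 0.129 0.19 ] top [233.355 209.979] side [234.578 180.517]
barR [0.472 0.021 0.19 ] top [274.428 217.052] side [249.146 204.321]
hose [0.543 0.166 0.15 ] top [220.739 191.113] side [241.999 176.049]
[0.49  0.123 0.19 ]
[0.472 0.022 0.19 ]
(384, 512)
(384, 512)
```

View pics/crop2.png

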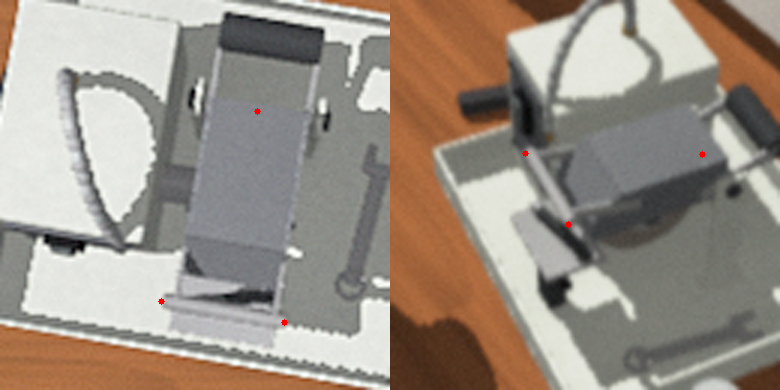

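The refit gives tray dimensions of 421×370 mm and the marks now sit on the bar ends in the top view. The plan is to shut the fingers, align them with the bar, and come down in front of it. From there I press lightly and follow the arc upwards.

```bash
python3 -m pendant '[[[0,0.015,-0.042,0,2.7],[0,0.015,-0.042,0,2.7],[0,0.015,-0.042,0,2.7],[0,0.015,-0.042,0,2.7],[0,0.015,-0.042,0,2.6]]]'
python3 -m pendant '[[[0,0.015,-0.042,0,0],[0,0.015,-0.042,0,0],[0,0.015,-0.042,0,0],[0,0.015,-0.042,0,0],[0,0.015,-0.042,0,0]]]'
```

```text
time_s: 1.2
ee_pos: [0.322, 0.3626, 0.214]
eef_rot: [0.085, 0.996, 0.0, 0.0]
ft_force: [1.3, -0.1, 0.7]
grip_width: 0.589
gripper_force: 0.0
time_s: 1.7
ee_pos: [0.3971, 0.1526, 0.2142]
eef_rot: [0.086, 0.996, 0.0, 0.0]
ft_force: [1.5, -0.1, -0.2]
grip_width: 0.156
gripper_force: 0.0
```

```bash
python3 -m pendant '[[[0,0.01,-0.028,-0.014,0],[0,0.01,-0.028,-0.014,0],[0,0.008,-0.028,-0.014,0],[0,0,0,-0.012,0],[0,0,0,0,0]]]'
python3 - <<'E'
from h import *
im,d=robot.snapshot("side"); cv2.imwrite("pics/s1.png",cv2.resize(im[110:300,150:400,::-1],None,fx=3,fy=3))
print(robot.observe()["ft_force"])
E
```

```text
time_s: 2.2
ee_pos: [0.4241, 0.0696, 0.1589]
eef_rot: [0.087, 0.996, -0.0, -0.001]
ft_force: [0.0, -0.6, 1.3]
grip_width: 0.006
gripper_force: 0.0
[0.81380244 0.30493414 0.76567655]
```

View pics/s1.png

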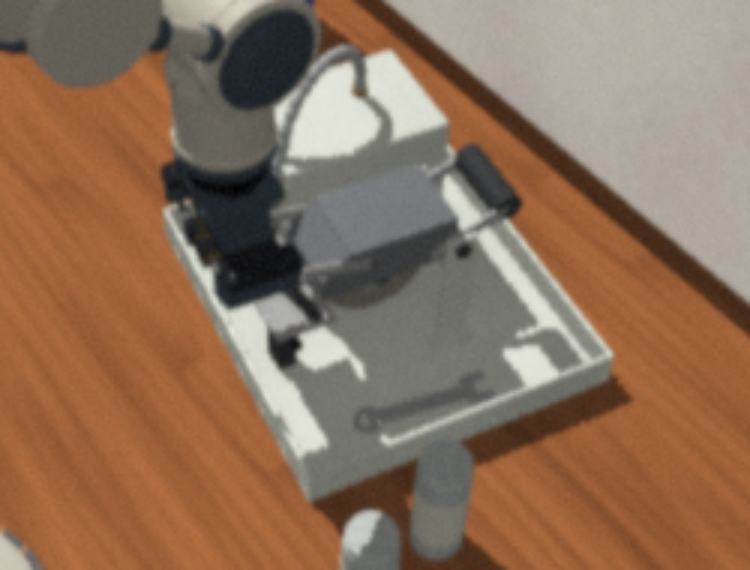

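The gripper stands in front of the guard at crop (240,250), with the bar hidden behind it, and the tool bit at (305,305) is undisturbed. I'll advance along the grinder's x until it touches.

```bash
python3 -m pendant '[[[0,0.008,-0.0014,0,0],[0,0.008,-0.0014,0,0],[0,0.004,-0.0007,0,0],[0,0.002,-0.0003,0,0],[0,0,0,0,0]]]'
```

```text
time_s: 2.75
ee_pos: [0.4471, 0.0665, 0.16]
eef_rot: [0.086, 0.996, 0.0, 0.0]
ft_force: [-0.2, -0.6, -0.0]
grip_width: 0.008
gripper_force: 0.0
```

```bash
python3 -m pendant '[[[0,0.002,-0.0003,0,0],[0,0.002,-0.0003,0,0],[0,0,0,0,0]]]'
```

```text
time_s: 3.05
ee_pos: [0.4509, 0.0658, 0.1599]
eef_rot: [0.086, 0.996, 0.0, 0.0]
ft_force: [0.3, -0.0, -0.2]
grip_width: 0.006
gripper_force: 0.0
```

```bash
for i in 1; do python3 -m pendant '[[[0,0.002,-0.0003,0,0],[0,0.002,-0.0003,0,0],[0,0,0,0,0]]]'; done
```

```text
time_s: 3.35
ee_pos: [0.455, 0.0652, 0.1599]
eef_rot: [0.086, 0.996, 0.0, 0.0]
ft_force: [-0.3, 0.3, -0.2]
grip_width: 0.002
gripper_force: 0.0
```

```bash
python3 -m pendant '[[[0,0.002,-0.0003,0,0],[0,0.002,-0.0003,0,0],[0,0,0,0,0]]]'
```

```text
time_s: 3.65
ee_pos: [0.4578, 0.0648, 0.1597]
eef_rot: [0.086, 0.996, 0.0, -0.001]
ft_force: [-5.8, 0.9, 3.1]
grip_width: 0.007
gripper_force: 2.8
```

Contact is at x≈0.457, as predicted. I'll press a little more and start up the arc.

```bash
python3 -m pendant '[[[0,0.002,-0.0003,0,0],[0,0.001,-0.0002,0.003,0],[0,0.001,-0.0002,0.005,0],[0,0.001,-0.0002,0.005,0]]]'
```

```text
time_s: 4.05
ee_pos: [0.4601, 0.0643, 0.172]
eef_rot: [0.086, 0.996, 0.0, -0.004]
ft_force: [-16.2, 5.6, 0.9]
grip_width: 0.001
gripper_force: 8.0
```

```bash
cat > ang.py <<'E'
from pose import *
import sys
im,d=robot.snapshot("side"); T,_=robot.snapshot("top")
if len(sys.argv)>1: cv2.imwrite(sys.argv[1],cv2.resize(im[60:260,170:400,::-1],None,fx=3,fy=3))
th=np.linspace(0,1.66,167); f=np.arctan2(30,185)+th
B=[g2w((.06-.1874*np.cos(x),0,.16+.1874*np.sin(x))) for x in f]
for cam in("side","top"):
    Q=np.array([proj(cam,b) for b in B])
    for r in robot.pinpoint("guard_bar",cam)[:1]:
        e=np.hypot(*(Q-r["pixel"]).T); k=e.argmin(); print(cam,"guard",th[k],"err px",e[k],r["score"])
s=robot.observe(); p=s["ee_pos"]; q=R.T@(p[:2]-O); print("tcp grinder frame",q,p[2],s["ft_force"],s["time_s"])
E
python3 ang.py pics/s2.png
```

```text
rect (620.0647583007812, 81.31173706054688) (421.46014404296875, 370.51080322265625) 80.1137466430664
side guard 0.05 err px 0.9764407989243564 0.75
tcp grinder frame [-0.145 -0.014] 0.17200273328840518 [-16.469   5.348   1.332] 4.25
```

View pics/s2.png

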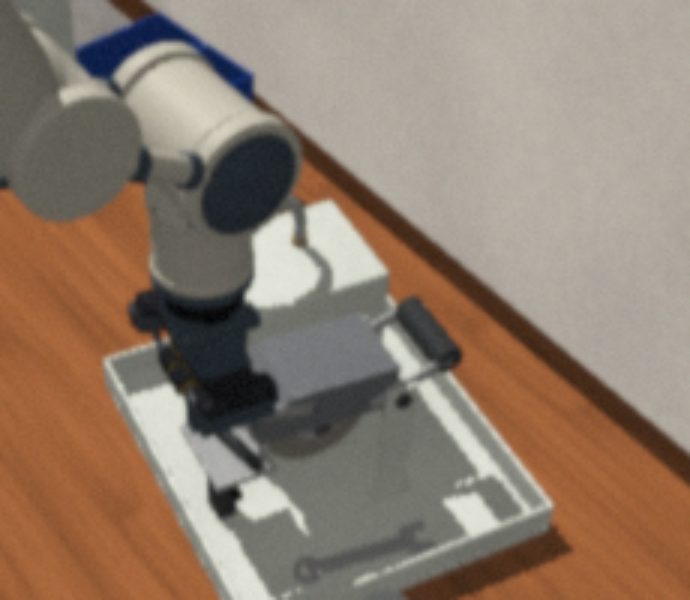

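The crop shows the gripper at (230,380) against the bar and the hood tilting slightly, with the tool bit still on the rest at (240,445). The side camera reads the guard at about 0.05 rad, so it is rising with the fingertips. I'll continue along the arc.

```bash
python3 -m pendant '[[[0,0.0016,-0.0003,0.0066,0],[0,0.0018,-0.0003,0.0066,0],[0,0.002,-0.0003,0.0065,0],[0,0.0022,-0.0004,0.0064,0],[0,0.0024,-0.0004,0.0063,0]]]'; python3 ang.py
```

```text
time_s: 4.75
ee_pos: [0.4702, 0.0625, 0.2046]
eef_rot: [0.086, 0.996, 0.0, -0.004]
ft_force: [-17.0, 4.4, 4.4]
grip_width: 0.004
gripper_force: 8.8
rect (620.0647583007812, 81.31173706054688) (421.46014404296875, 370.51080322265625) 80.1137466430664
side guard 0.22 err px 1.025984948809415 0.58
top guard 1.26 err px 0.6442318278060551 0.49
tcp grinder frame [-0.134 -0.014] 0.20455877257782457 [-18.066   4.866   5.686] 4.95
```

```bash
python3 -m pendant '[[[0,0.0026,-0.0004,0.0062,0],[0,0.0028,-0.0005,0.0062,0],[0,0.003,-0.0005,0.0061,0],[0,0.0032,-0.0006,0.006,0],[0,0.0034,-0.0006,0.0059,0]]]'; python3 ang.py
```

```text
time_s: 5.45
ee_pos: [0.4858, 0.0598, 0.2353]
eef_rot: [0.086, 0.996, 0.0, -0.003]
ft_force: [-16.6, 1.5, 7.9]
grip_width: 0.003
gripper_force: 8.3
rect (620.0647583007812, 81.31173706054688) (421.46014404296875, 370.51080322265625) 80.1137466430664
side guard 0.46 err px 3.3783048523835433 0.59
top guard 0.85 err px 40.98300746859284 0.38
tcp grinder frame [-0.118 -0.014] 0.23536429104804263 [-17.468   2.18    9.132] 5.65
```

```bash
python3 -m pendant '[[[0,0.003,-0.0005,0.007,0],[0,0.0035,-0.0006,0.0068,0],[0,0.004,-0.0007,0.0066,0],[0,0.0042,-0.0007,0.0064,0],[0,0.0044,-0.0008,0.0062,0]]]'; python3 ang.py pics/s3.png
```

```text
time_s: 6.15
ee_pos: [0.5084, 0.0561, 0.2693]
eef_rot: [0.086, 0.996, 0.0, 0.0]
ft_force: [-1.4, -0.0, -0.8]
grip_width: 0.006
gripper_force: 0.7
rect (620.0647583007812, 81.31173706054688) (421.46014404296875, 370.51080322265625) 80.1137466430664
side guard 0.0 err px 72.10005803838288 0.66
tcp grinder frame [-0.096 -0.014] 0.26873884905104406 [-0.586  0.539 -0.107] 6.35
```

View pics/s3.png

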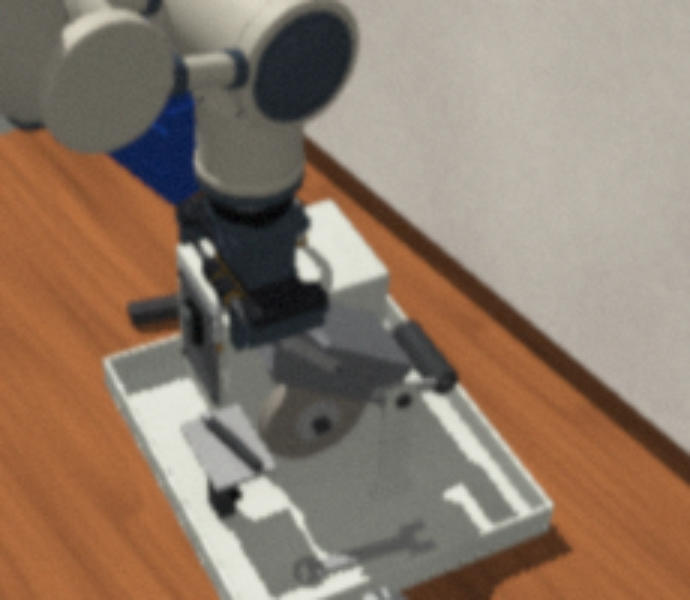

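The bar's right end is at about (325,355), but the force dropped to zero. I need to know if the guard is still resting on the fingers, so I'll measure its tilt from the depth.

```bash
cat > tilt.py <<'E'
from pose import *
def cloud():
    im,d=robot.snapshot("side"); c=robot.calibration("side"); v,u=np.mgrid[0:384,0:512]
    P=np.stack([(u-c["cx"])/c["fx"]*d,(v-c["cy"])/c["fy"]*d,d],-1).reshape(-1,3)
    W=(P-np.array(c["t"]))@np.array(c["R"]); W=W[d.ravel()>0]
    return im,np.c_[(W[:,:2]-O)@R,W[:,2]]
def show(im,G):
    m=(G[:,1]<-.036)&(G[:,1]>-.065)&(G[:,2]>.13)   # guard's right flank / bar end / holder
    q=G[m]; w=G[(abs(G[:,1])<.06)&(G[:,0]>.10)&(G[:,0]<.2)&(G[:,2]>.06)]
    print("tail c",w.mean(0) if len(w) else None,len(w))
    for lo in np.arange(-.14,.09,.02):
        b=q[(q[:,0]>=lo)&(q[:,0]<lo+.02)]
        if len(b): print(f"x {lo+.01:.2f} z {b[:,2].min():.3f}..{b[:,2].max():.3f} n{len(b)}",end="; ")
    print()
E
python3 - <<'E'
from tilt import *
for i in range(2): im,G=cloud(); show(im,G)
s=robot.observe(); print(s["time_s"],s["ft_force"])
E
```

```text
rect (620.0647583007812, 81.31173706054688) (421.46014404296875, 370.51080322265625) 80.1137466430664
tail c [ 0.121 -0.01   0.155] 277
x -0.13 z 0.351..0.667 n536; x -0.11 z 0.353..0.676 n536; x -0.09 z 0.390..0.676 n366; x -0.07 z 0.218..0.674 n286; x -0.05 z 0.212..0.663 n111; x -0.03 z 0.197..0.267 n100; x -0.01 z 0.181..0.264 n96; x 0.01 z 0.170..0.249 n94; x 0.03 z 0.157..0.235 n94; x 0.05 z 0.131..0.220 n131; x 0.07 z 0.130..0.207 n87; x 0.09 z 0.143..0.193 n18; 
tail c [ 0.121 -0.009  0.155] 275
x -0.13 z 0.352..0.667 n562; x -0.11 z 0.353..0.675 n534; x -0.09 z 0.390..0.675 n365; x -0.07 z 0.226..0.674 n296; x -0.05 z 0.209..0.664 n104; x -0.03 z 0.197..0.266 n100; x -0.01 z 0.184..0.262 n95; x 0.01 z 0.170..0.248 n104; x 0.03 z 0.156..0.234 n87; x 0.05 z 0.132..0.218 n134; x 0.07 z 0.131..0.207 n87; x 0.09 z 0.146..0.192 n17; 
6.45 [-0.956  0.858 -0.686]
```

The guard is static at about 0.6 rad (hood slope 35°) and rests lightly on the fingertips, since little weight is left near balance. I'll continue.

```bash
python3 -m pendant '[[[0,0.0048,-0.0008,0.0052,0],[0,0.0049,-0.0008,0.005,0],[0,0.005,-0.0009,0.0048,0],[0,0.0051,-0.0009,0.0046,0],[0,0.0052,-0.0009,0.0044,0]]]'; python3 - <<'E'
from tilt import *
im,G=cloud(); show(im,G)
s=robot.observe(); p=s["ee_pos"]; print(s["time_s"],s["ft_force"],R.T@(p[:2]-O),p[2])
E
```

```text
time_s: 6.95
ee_pos: [0.5335, 0.0517, 0.2932]
eef_rot: [0.086, 0.996, 0.0, 0.0]
ft_force: [-0.6, -0.3, -0.2]
grip_width: 0.002
gripper_force: 0.5
rect (620.0647583007812, 81.31173706054688) (421.46014404296875, 370.51080322265625) 80.1137466430664
tail c [ 0.12  -0.015  0.145] 215
x -0.11 z 0.378..0.690 n417; x -0.09 z 0.374..0.698 n623; x -0.07 z 0.259..0.700 n406; x -0.05 z 0.239..0.699 n364; x -0.03 z 0.221..0.692 n166; x -0.01 z 0.196..0.287 n113; x 0.01 z 0.179..0.277 n114; x 0.03 z 0.161..0.250 n102; x 0.05 z 0.130..0.237 n147; x 0.07 z 0.130..0.213 n94; x 0.09 z 0.139..0.194 n20; 
7.0 [-0.051  0.468  1.776] [-0.069 -0.014] 0.29384544687707886
```

```bash
python3 -m pendant '[[[0,0.0053,-0.0009,0.0042,0],[0,0.0054,-0.0009,0.004,0],[0,0.0055,-0.001,0.0038,0],[0,0.0056,-0.001,0.0035,0],[0,0.0057,-0.001,0.0032,0]]]'; python3 - <<'E'
from tilt import *
im,G=cloud(); show(im,G)
s=robot.observe(); p=s["ee_pos"]; print(s["time_s"],s["ft_force"],R.T@(p[:2]-O),p[2])
E
```

```text
time_s: 7.5
ee_pos: [0.5609, 0.047, 0.3117]
eef_rot: [0.086, 0.996, 0.0, 0.0]
ft_force: [-0.4, -0.2, -0.6]
grip_width: 0.009
gripper_force: 0.3
rect (620.0647583007812, 81.31173706054688) (421.46014404296875, 370.51080322265625) 80.1137466430664
tail c [ 0.117 -0.023  0.134] 140
x -0.09 z 0.484..0.697 n159; x -0.07 z 0.397..0.713 n725; x -0.05 z 0.277..0.719 n474; x -0.03 z 0.251..0.719 n404; x -0.01 z 0.219..0.717 n269; x 0.01 z 0.193..0.524 n132; x 0.03 z 0.164..0.282 n124; x 0.05 z 0.133..0.254 n158; x 0.07 z 0.130..0.224 n98; x 0.09 z 0.130..0.199 n29; 
7.55 [ 0.067  0.231 -0.022] [-0.041 -0.014] 0.31215056218872367
```

```bash
python3 -m pendant '[[[0,0.0058,-0.001,0.0029,0],[0,0.0059,-0.001,0.0027,0],[0,0.006,-0.001,0.0025,0],[0,0.0061,-0.001,0.0023,0],[0,0.0062,-0.0011,0.0021,0]]]'; python3 - <<'E'
from tilt import *
im,G=cloud(); show(im,G)
s=robot.observe(); p=s["ee_pos"]; print(s["time_s"],s["ft_force"],R.T@(p[:2]-O),p[2])
E
```

```text
time_s: 8.05
ee_pos: [0.5909, 0.0419, 0.3242]
eef_rot: [0.086, 0.996, 0.0, 0.0]
ft_force: [-0.4, 0.8, 0.0]
grip_width: 0.009
gripper_force: 0.1
rect (620.0647583007812, 81.31173706054688) (421.46014404296875, 370.51080322265625) 80.1137466430664
tail c [ 0.111 -0.038  0.124] 78
x -0.07 z 0.679..0.681 n2; x -0.05 z 0.409..0.720 n515; x -0.03 z 0.293..0.729 n656; x -0.01 z 0.253..0.731 n466; x 0.01 z 0.213..0.732 n420; x 0.03 z 0.166..0.586 n206; x 0.05 z 0.130..0.291 n202; x 0.07 z 0.131..0.242 n116; x 0.09 z 0.134..0.203 n26; 
8.1 [-0.312  0.078  0.572] [-0.011 -0.014] 0.3243205530202913
```

```bash
python3 -m pendant '[[[0,0.0062,-0.0011,0.0017,0],[0,0.0062,-0.0011,0.0014,0],[0,0.0062,-0.0011,0.0012,0],[0,0.0062,-0.0011,0.001,0],[0,0.0062,-0.0011,0.001,0]]]'; python3 - <<'E'
from tilt import *
for i in range(3):
    im,G=cloud(); show(im,G)
s=robot.observe(); p=s["ee_pos"]; print(s["time_s"],s["ft_force"],R.T@(p[:2]-O),p[2])
E
```

```text
time_s: 8.6
ee_pos: [0.6219, 0.0364, 0.3303]
eef_rot: [0.086, 0.996, -0.0, -0.0]
ft_force: [-0.2, 0.3, -0.6]
grip_width: 0.005
gripper_force: 0.0
rect (620.0647583007812, 81.31173706054688) (421.46014404296875, 370.51080322265625) 80.1137466430664
tail c [ 0.106 -0.041  0.113] 31
x -0.13 z 0.737..0.737 n4; x -0.03 z 0.541..0.713 n135; x -0.01 z 0.415..0.733 n759; x 0.01 z 0.259..0.737 n543; x 0.03 z 0.171..0.737 n490; x 0.05 z 0.131..0.734 n465; x 0.07 z 0.130..0.298 n188; x 0.09 z 0.145..0.230 n43; 
tail c [ 0.106 -0.042  0.111] 27
x -0.13 z 0.736..0.738 n9; x -0.03 z 0.543..0.713 n127; x -0.01 z 0.413..0.730 n731; x 0.01 z 0.265..0.737 n529; x 0.03 z 0.169..0.738 n500; x 0.05 z 0.131..0.733 n461; x 0.07 z 0.130..0.559 n213; x 0.09 z 0.144..0.255 n50; 
tail c [ 0.105 -0.042  0.111] 20
x -0.13 z 0.736..0.738 n4; x -0.03 z 0.541..0.710 n130; x -0.01 z 0.415..0.731 n744; x 0.01 z 0.294..0.736 n492; x 0.03 z 0.175..0.737 n462; x 0.05 z 0.130..0.734 n442; x 0.07 z 0.131..0.560 n244; x 0.09 z 0.147..0.269 n60; 
8.75 [-0.352  0.646 -0.154] [ 0.019 -0.014] 0.33005410506330307
```

The guard passed 1.2 rad and is swinging back by itself. I'll hold still while it settles, then back away.

```bash
python3 -m pendant '[[[0,0,0,0,0],[0,0,0,0,0],[0,0,0,0,0],[0,0,0,0,0],[0,0,0,0,0]]]'; python3 -m pendant '[[[0,-0.005,0.001,0.008,0],[0,-0.01,0.0017,0.015,0],[0,-0.015,0.0026,0.02,0],[0,-0.02,0.0035,0.02,0],[0,-0.03,0.005,0.01,0]]]';python3 -m pendant '[[[0,-0.03,0.03,0,0],[0,-0.03,0.035,0,0],[0,-0.03,0.035,0,0],[0,-0.02,0.035,0,0],[0,-0.01,0.03,0,0]]]'
python3 -m pendant '[[[0,0,0.04,0,0],[0,0,0.04,0,0],[0,0,0.04,0,0],[0,0,0.02,0,0],[0,0,0,0,0]]]'
python3 - <<'E'
from h import *
a,_=robot.snapshot("side"); b,_=robot.snapshot("top")
cv2.imwrite("pics/end.png",np.hstack([cv2.resize(x,None,fx=2,fy=2) for x in (a[80:360,170:370,::-1],b[80:360,130:330,::-1])]))
E
python3 ang.py
```

```text
time_s: 9.25
ee_pos: [0.6212, 0.0365, 0.3303]
eef_rot: [0.086, 0.996, -0.0, 0.0]
ft_force: [-0.1, 0.1, -0.5]
grip_width: 0.007
gripper_force: 0.0
time_s: 9.75
ee_pos: [0.541, 0.0504, 0.406]
eef_rot: [0.086, 0.996, 0.0, 0.002]
ft_force: [-0.3, 0.4, 0.2]
grip_width: 0.006
gripper_force: 0.0
time_s: 10.25
ee_pos: [0.4189, 0.2165, 0.4051]
eef_rot: [0.086, 0.996, 0.001, 0.001]
ft_force: [0.3, 0.0, -0.6]
grip_width: 0.007
gripper_force: 0.0
time_s: 10.75
ee_pos: [0.4204, 0.3573, 0.4041]
eef_rot: [0.085, 0.996, 0.0, 0.0]
ft_force: [0.2, -0.5, -0.8]
grip_width: 0.005
gripper_force: 0.0
rect (620.0647583007812, 81.31173706054688) (421.46014404296875, 370.51080322265625) 80.1137466430664
side guard 1.66 err px 1.0364468426957176 0.81
top guard 1.66 err px 0.5537961941896123 0.75
tcp grinder frame [-0.233  0.265] 0.40378227995145144 [ 0.306  0.769 -0.439] 11.05
```

View pics/end.png

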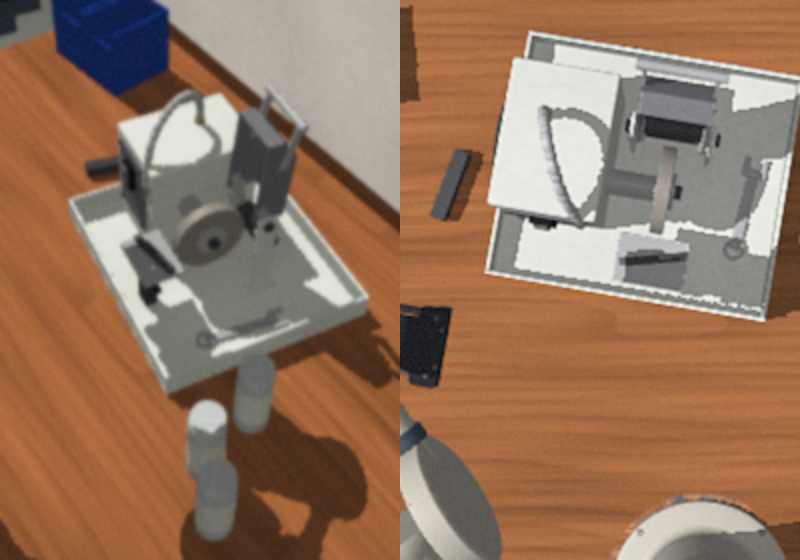

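The guard is raised on its stop at 1.66 rad, with the bar at the upper back in both views. The bit is on the rest at (655,257), the wrench is in the tray at (745,205), and the stick and cans are where they were. The arm is clear.

```bash
python3 -c "
from bench import robot
print(robot.job_done())"
```

```text
the job is handed in; nothing more can be done
None
```

The wheel guard is raised and resting on its rear stop (1.66 rad in both cameras); the last pictures show the tool bit, wrench, can and dressing stick in place, and I handed the job in at about 11 s.

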